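# Key and seat an index plate

## Robot

A 6-joint arm with a two-finger parallel gripper is mounted at the origin on a cart in front of the work surface, level with it; the furniture and walls round the work are solid. World frame = base frame: x ahead of the robot, y to its left, z up, the work surface at z = 0. Lengths are in mm, angles in rad, forces in N, time in s.
With the tool pointing down it reaches from about 350 to 875 mm from the base axis. Payload 15.5 kg.
Tool frame: the origin (TCP) lies at the very end of the fingers, on their centre line; the grasp point (between the pads) lies 19 mm behind it; z points along the fingers, y is the line along which they close (so a half turn about z gives the same grasp; the last joint's range is limited). The gripper opens to 85 mm and grips with 20 to 120 N. Pads are 22 mm wide; open, the fingers measure 114 mm over their backs; the gripper's body (76 mm by 85 mm) begins 54 mm behind the grasp point. The pads swing forward as they close: fully open they stand 13 mm farther back than shut.
Start: joints at [1.171, 0.494, 1.345, -0, 1.302, -0.096], TCP at [186.963, 596.382, 231.277] pointing down, gripper open.
Joint ranges: [-2.91, 2.91], [-0.82, 2.16], [0.22, 2.67], [-1.22, 4.37], [0.12, 2.79], [-3.08, 3.08]. Speed limits (rad/s): [1.89, 1.89, 2.57, 3.01, 3.01, 3.01].

## Interface

Orientations are given as a unit quaternion [x, y, z, w].
In Python, from plant import env gives the robot as it stands.
- The arm moves only by the tool apply_moves, never from a script. Its argument "series" is a list of rows, each a list of 6 numbers: the shift along the tool's x, y, z in mm, then the turn, a rotation vector about the tool's x, y, z in rad. A call has exactly 8 rows; each row is the pose to reach, as a shift and turn from the pose commanded when the call began, along the tool's axes at that moment; what a row does not reach only later rows make up. A row lasts 1/8 s, in which the tool goes at most 62.5 mm and 10.7 degrees, less where a joint would pass 70% of its speed; a pose out of reach is approached as far as the arm can. A call with a gripper value outside its range is refused whole. "claw" is the closure, from -1 (fully open) to 1 (shut), so that 0 is half open, set as the call begins (left out, the last holds). The fingers move at their own pace and stop on an object; the grip force is fixed at half the most. Time passes only in rows, so rows that repeat a pose let the fingers close, or fill a call up. It gives the time, the measured TCP pose, the force, the opening and the grip force at its end, in the units of the state.
- env.observe(): the state, without advancing time (a new reading comes with each control period).
- env.camera(name): name is "scene" or "top" or "wrist"; returns the picture (400x640x3 uint8, red, green, blue); there is no depth.
- env.camera_info(name): a dict with "fx", "fy", "cx", "cy" (pixels), "R" (3x3) and "t" (3): a world point X has camera coordinates R X + t. Camera axes: x right, y down, z forward; pixel columns grow to the right and rows downward; lengths in mm; the calibration is good to about 2 mm. The wrist camera is an equidistant fisheye: a pixel r from the principal point sees the ray r / f radians off the axis. A picture is of the moment at which its call begins: read the wrist's pose just before it. camera_info takes no time and is no camera call; for the wrist camera it gives the pose at the moment of the call.
- env.close_job(): hands the job in; it is judged then, once.
The state is a dict: "clock": time; "joints": joint angles; "qd": joint speeds; "tau": joint torques, N m; "position": TCP position; "eef_rot": TCP orientation; "ft_force": force on the tool from outside, world axes, zero at the start; "torque": the same for the moment, N m; "finger_gap": opening from 0.0 (shut) to 1.0 (fully open); "finger_force": force on a finger pad.
Only numpy, scipy, OpenCV 4.12 (cv2) and the standard library are available. Lean on these libraries where they do the work, as an engineer would, in place of code of your own. Each camera call takes 0.05 s, during which the arm holds its last target. There are 200 camera calls.

## Task

The round index plate stands proud on its fixture because the notch in its rim is not over the key. Push the plate's upright stud round with a fingertip until the notch stands over the key, then press the plate down at its middle until it is fully seated, with the key in the notch. Only push and press: do not lift the plate, and leave the spanner, the screwdriver and the tin of screws where they are.

Things in the scene. Friction and masses are not known exactly. Their poses are not given: they have to be found in the camera images.
- fixture: Fixed dark base casting of the index fixture, 180 x 180 x 18 mm, lying flat on the bench, turned by up to 0.6 rad either way; origin at the centre of its underside, z up. The plate's turning axis is its vertical centre line. Key on its -x side: a bright steel block (30 mm wide, 83 to 95 mm from the axis, top 46 mm above the bench) with a 12 mm wide, round-topped tongue reaching inward under the plate's rim, to 62 mm from the axis.
- key (a point): Top of the key's tongue, 72 mm from the plate's axis, 37 mm above the bench; fixed to the fixture.
- notch (a point): Middle of the notch in the plate's rim, 72 mm from the axis, level with the plate's upper face. The notch is 18 mm wide, open at the rim and 20 mm deep towards the axis; it takes the tongue when the two stand within about 3 mm of each other sideways.
- stud (a point): Top centre of the plate's only stud: dark upright round steel pin, 16 mm across, 22 mm high above the plate's upper face, 60 mm from the axis, straight across from the notch. It is rigid with the plate; pushing it sideways (about 2 N) turns the plate.
- boss (a point): Top centre of the low round boss in the middle of the plate (52 mm across, 4 mm above the plate's upper face), on the turning axis: 52 mm above the bench while the plate is proud, 42 mm when seated. The place to press.
- plate_angle (a joint): Turn of the plate on the fixture, rad, counter-clockwise from above, without stops; 0 = notch on the far side from the key (fixture's +x side), +pi or -pi = notch over the key. The plate is bare aluminium, 160 mm across and 10 mm thick. It turns with slight friction and stays where it is left.
- plate_depth (a joint): How far the plate has been pressed down, m: 0 = proud as at the start (upper face 48 mm above the bench), 0.010 = fully seated (38 mm). It slides stiffly (about 2 to 4 N of push) and stays where it is left; off the notch the rim lands on the tongue after 1 mm. Negative = lifted.
- spanner: Loose bright open-ended spanner, 31 x 162 x 6 mm, flat on the bench beside the base; origin at the centre of its underside, y along it. Leave alone.
- screwdriver: Loose screwdriver with a black handle, 26 x 172 x 22 mm, on the bench on the other side of the base; origin at the centre of its underside, y along it. Leave alone.
- tin: Loose open tin of screws, 75 mm across, 46 mm high, to the left on the bench; origin at the centre of its underside. Leave alone.

How it is judged:
By the outcome, as a careful person would: the job done as asked, in the order asked, and still so for the second after the job is handed in, with the robot touching nothing.
It also fails if it takes over 64 s, if anything falls off the work surface, if the arm or the gripper's body presses on something with over 40 N, if the wrist force passes 120 N, or if a joint passes its speed limit or range.

## Working session

There is one attempt and no reset: what is moved stays moved. The work goes in short steps, Python scripts to look and compute and a tool call to move; the robot and the scene stay as the last step left them, time stands still between calls to the robot, and variables do not carry over. Pictures are saved under pics/ and viewed, at most 10 in all, crops included, and the job is handed in when it is done.

Besides the shell and the picture viewer there is one more tool, called after "Request:" as a command line: name --pt "numbers of a row" for each row, then --argument value for the rest. apply_moves: Moves the arm, as the interface text tells. Its arguments: {"type":"object","properties":{"series":{"type":"array","items":{"type":"array","items":{"type":"number"}}},"claw":{"type":"number"}},"required":["series"]}

```bash
mkdir -p pics
python3 - <<'E'
from plant import env
import cv2,numpy as np
s=env.observe();print(s)
for n in("scene","top"):
    im=env.camera(n);cv2.imwrite(f"pics/{n}0.png",im[:,:,::-1]);c=env.camera_info(n);print(n,{k:np.round(v,4).tolist() for k,v in c.items()})
E
```

```text
{'clock': 0.0, 'joints': array([ 1.17147748e+00,  4.94152563e-01,  1.34610807e+00,  2.78122084e-06,
        1.30248351e+00, -9.55404522e-02]), 'qd': array([ 0.00091181, -0.00118897,  0.00094465, -0.00096005, -0.00195258,
       -0.00200543]), 'tau': array([ 3.28788818e-03, -8.82162452e+01, -3.83853185e+01,  3.90100240e-04,
        1.00940702e-02,  1.06901248e-05]), 'position': array([186.84191597, 596.06137507, 230.72709963]), 'eef_rot': array([ 1.51306189e-01,  9.88486776e-01, -5.57880249e-04, -1.42306526e-04]), 'ft_force': array([0.25708746, 0.4232832 , 0.50598846]), 'torque': array([-0.02254216,  0.07818161, -0.00645962]), 'finger_force': 0.0, 'finger_gap': 1.0022066751857235}
scene {'fx': 450.3473, 'fy': 450.3473, 'cx': 315.4358, 'cy': 203.1414, 'R': [[0.7874, -0.6165, -0.0026], [-0.4117, -0.5226, -0.7466], [0.4589, 0.5889, -0.6653]], 't': [-271.1573, 364.817, 565.8673]}
top {'fx': 378.0499, 'fy': 378.0499, 'cx': 325.2625, 'cy': 195.3144, 'R': [[0.0147, -0.9999, -0.0005], [-0.9986, -0.0147, -0.0513], [0.0513, 0.0012, -0.9987]], 't': [201.7919, 506.3841, 880.7223]}
```

View pics/scene0.png

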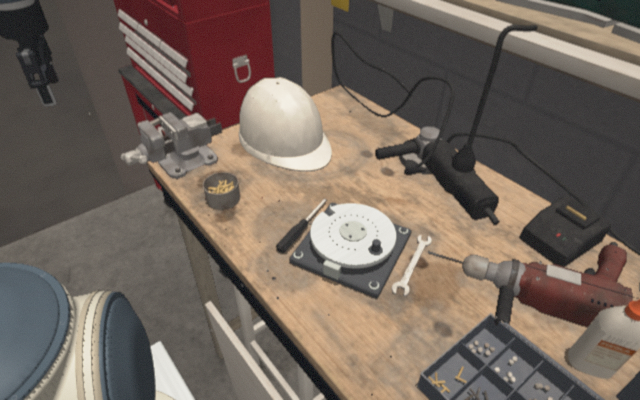

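View pics/top0.png

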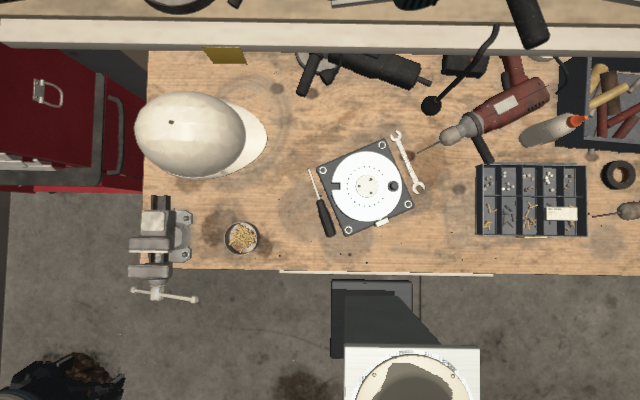

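The scene and top views agree: plate near (365,186) px in the top view, stud at (393,186), notch at (337,186), key block at (382,223). Next I'll refine these and cast rays.

```bash
cat > h.py <<'E'
from plant import env
import cv2,numpy as np
from scipy.spatial.transform import Rotation as Ro
def ray(c,u,v,z):
    d=np.array(c["R"]).T@np.array([(u-c["cx"])/c["fx"],(v-c["cy"])/c["fy"],1.]);o=-np.array(c["R"]).T@np.array(c["t"])
    return (o+d*(z-o[2])/d[2])
def proj(c,X):
    p=np.array(c["R"])@X+np.array(c["t"]);return [c["fx"]*p[0]/p[2]+c["cx"],c["fy"]*p[1]/p[2]+c["cy"]]
def rectify(c,im,x0,y0,z,s=3,h=130):
    # view of the plane z: up = +x, left = +y, s px per mm
    q=[(-h,-h),(-h,h),(h,h),(h,-h)]
    src=np.float32([proj(c,np.array([x0+a,y0+b,z])) for a,b in q]);dst=np.float32([((h-b)*s,(h-a)*s) for a,b in q])
    return cv2.warpPerspective(im,cv2.getPerspectiveTransform(src,dst),(2*h*s,2*h*s),flags=cv2.INTER_CUBIC)
E
python3 - <<'E'
from h import *
for n,(u,v) in(("top",(365,186)),("scene",(352,235))):
    im=cv2.imread(f"pics/{n}0.png");c=env.camera_info(n)
    hsv=cv2.cvtColor(im,cv2.COLOR_BGR2HSV)
    m=((hsv[...,2]>185)&(hsv[...,1]<40)).astype(np.uint8)
    k,l,st,ce=cv2.connectedComponentsWithStats(m)
    for i in range(1,k):
        if st[i,4]>25 and np.hypot(*(ce[i]-[u,v]))<70:
            cn=max(cv2.findContours((l==i).astype(np.uint8),0,1)[0],key=cv2.contourArea)
            e=cv2.fitEllipse(cv2.convexHull(cn)) if len(cn)>5 else None
            print(n,st[i],ce[i].round(1),e)
            if st[i,4]>1500: print(' axis',ray(c,*e[0],47.5).round(1))
            else: print(' key?',ray(c,*ce[i],46).round(1))
im=cv2.imread("pics/top0.png");c=env.camera_info("top");p=ray(c,365,186,48)
cv2.imwrite("pics/r0.png",rectify(c,im,round(p[0]),round(p[1]),48,2));print(p.round())
E
```

```text
top [390 131  34  63 290] [406.5 161.4] ((406.5715026855469, 161.577880859375), (18.870594024658203, 69.89437866210938), 156.24429321289062)
 key? [582.   24.5  46. ]
top [ 332  151   70   76 3734] [366.5 186.6] ((367.3186340332031, 187.9036102294922), (68.28353118896484, 76.2474136352539), 153.4317626953125)
 axis [519.9 113.7  47.5]
top [308 169  12  30  51] [313.5 184. ] ((313.8931884765625, 184.90985107421875), (1.9733836650848389, 35.85404586791992), 160.25030517578125)
 key? [527.2 236.4  46. ]
scene [306 199  19  21  51] [315.1 209.6] ((315.6622009277344, 208.8249053955078), (2.3580145835876465, 29.812084197998047), 42.9434928894043)
 key? [507.1 208.5  46. ]
scene [ 311  203   85   62 3789] [352.2 233.1] ((352.85272216796875, 233.46546936035156), (60.97732162475586, 85.329833984375), 95.07225799560547)
 axis [520.7 111.9  47.5]
scene [392 235  39  60 423] [411.3 265.5] ((411.49468994140625, 264.6799011230469), (26.88567352294922, 67.04508209228516), 26.459735870361328)
 key? [549.8  -8.2  46. ]
scene [324 261  16   8  63] [331.7 264.5] ((331.4862365722656, 264.5522155761719), (4.803212642669678, 16.985795974731445), 109.36636352539062)
 key? [442.5  79.2  46. ]
[524. 119.  48.]
```

View pics/r0.png

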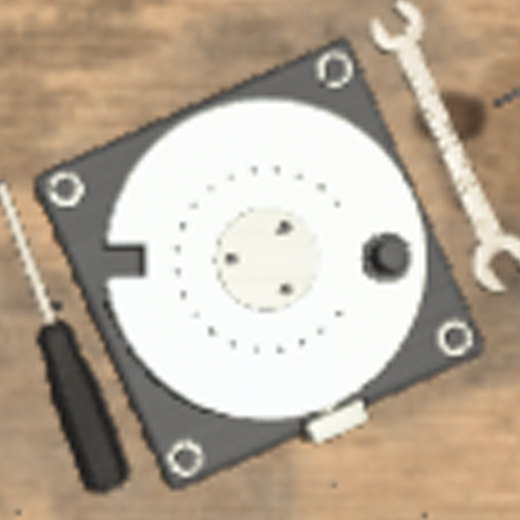

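The rectified plan view (2 px/mm) gives:
- **Plate axis:** px (267.5,258), so about (525,115).
- **Stud:** px (387,258), so about -90°.
- **Notch:** about +90°.
- **Key:** px (337,419), at about -156°.

The plate therefore needs about 114° CCW. I'll transit first with the fingers shut.

Request:
apply_moves --claw 1 --pt "-28 -26 0 0 0 0.178" --pt "-57 -53 0 0 0 0.355" --pt "-85 -79 0 0 0 0.533" --pt "-114 -106 0 0 0 0.71" --pt "-142 -132 0 0 0 0.888" --pt "-171 -159 0 0 0 1.065" --pt "-199 -185 0 0 0 1.243" --pt "-228 -212 0 0 0 1.42"

```text
clock: 1.1
position: [341.5, 324.7, 231.2]
eef_rot: [0.761, 0.649, -0.0, 0.0]
ft_force: [-0.3, 0.4, 0.2]
finger_gap: 0.002
finger_force: 0.0
```

```bash
cat >> h.py <<'E'
def shift(x,y,z,yaw,s=None):
    """numbers (tool shift, turn) from the present pose to world x,y,z with tool x at yaw (deg), tool down"""
    s=s or env.observe();A=Ro.from_quat(s["eef_rot"])
    B=Ro.from_euler('z',yaw,degrees=True)*Ro.from_euler('x',180,degrees=True)
    return np.r_[A.inv().apply(np.array([x,y,z])-s["position"]),(A.inv()*B).as_rotvec()].round(3)
E
python3 - <<'E'
from h import *
s=env.observe();print(s["clock"],s["position"],s["joints"].round(2),s["finger_gap"]);print(shift(490,55,150,0))
E
```

```text
1.1 [341.45937165 324.72704552 231.15277003] [ 0.63  0.28  1.71 -0.    1.15  0.79] 0.0019372543541272414
[-242.855  189.302   81.17     0.       0.       1.412]
```

Request:
apply_moves --pt "-30 24 10 0 0 0.177" --pt "-61 47 20 0 0 0.353" --pt "-91 71 30 0 0 0.53" --pt "-121 95 40 0 0 0.706" --pt "-152 118 51 0 0 0.883" --pt "-182 142 61 0 0 1.06" --pt "-212 166 71 0 0 1.236" --pt "-243 189 81 0 0 1.412"

```text
clock: 2.1
position: [491.4, 55.7, 149.8]
eef_rot: [1.0, -0.0, -0.0, -0.0]
ft_force: [1.0, -0.5, -0.1]
finger_gap: -0.005
finger_force: 0.0
```

Run:
```python
from h import *
s=env.observe();print(s["clock"],s["position"],s["joints"].round(2))
im=env.camera("wrist");cv2.imwrite("pics/w1.png",im[:,:,::-1])
c=env.camera_info("wrist");print(c)
im=env.camera("top")[:,:,::-1];c=env.camera_info("top");cv2.imwrite("pics/r1.png",rectify(c,im,525,115,48,2))
print(shift(493,55,55,0))
```

```text
2.1 [491.35802423  55.73561919 149.82399836] [-0.01  0.42  1.76  0.    0.96  1.56]
{'fx': 309.70691628693146, 'fy': 309.70691628693146, 'cx': 314.5633625409265, 'cy': 200.64423579047988, 'R': array([[-1.13871327e-02, -9.99934870e-01,  7.66916624e-04],
       [-9.62332175e-01,  1.11672621e-02,  2.71646972e-01],
       [-2.71637844e-01,  2.35525157e-03, -9.62396662e-01]]), 't': array([ 58.12638645, 461.89570931, 432.99289458])}
[ 9.7500e-01 -7.7500e-01  9.4313e+01  1.0000e-03  0.0000e+00 -2.0000e-03]
```

View pics/w1.png

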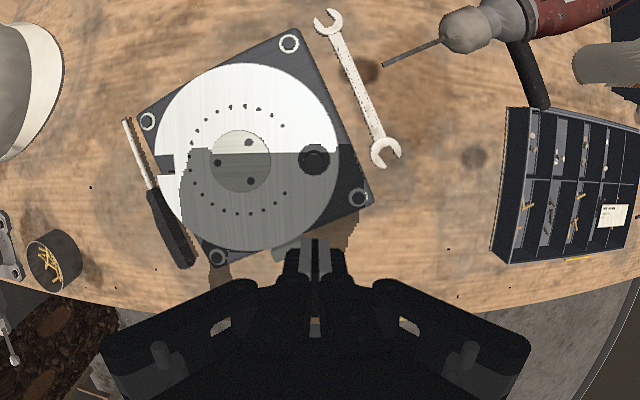

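The wrist view shows the stud straight ahead of the shut fingers (stud px 314,160; boss centre px 240,161; fingertips px 315,240). I'll cross-check these positions against the top view and work out the push arc.

```bash
cat >> h.py <<'E'
def wray(c,u,v,z):
    a=np.array([u-c["cx"],v-c["cy"]]);r=np.hypot(*a);th=r/c["fx"];R=np.array(c["R"])
    d=R.T@np.r_[a/r*np.sin(th),np.cos(th)];o=-R.T@np.array(c["t"]);return (o+d*(z-o[2])/d[2]).round(1)
E
python3 - <<'E'
from h import *
c=env.camera_info("wrist")
print('boss',wray(c,240.5,161,52),'stud',wray(c,314,157,70),'key far',wray(c,276,250,46))
print(shift(493,55,55,0))
E
```

```text
boss [526.8 113.1  52. ] stud [531.6  54.6  70. ] key far [447.4  88.2  46. ]
[ 9.7500e-01 -7.7500e-01  9.4313e+01  1.0000e-03  0.0000e+00 -2.0000e-03]
```

Request:
apply_moves --pt "0 0 15 0 0 0" --pt "0 0 30 0 0 0" --pt "0 0 45 0 0 0" --pt "0 0 60 0 0 0" --pt "0 0 75 0 0 0" --pt "0 0 85 0 0 0" --pt "0 0 93 0 0 0" --pt "0 0 93 0 0 0"

```text
clock: 3.2
position: [490.6, 57.0, 57.0]
eef_rot: [1.0, 0.003, -0.0, -0.0]
ft_force: [0.4, -0.3, 0.4]
finger_gap: 0.001
finger_force: 0.0
```

Run:
```python
from h import *
s=env.observe();print(s["position"],s["ft_force"])
A=np.array([525.5,114.5])
# stud angle f; tip centre 19 mm behind stud along tangent, tool x along tangent
for f in range(-90,36,6):
    r=np.radians(f);t=np.array([-np.sin(r),np.cos(r)]);p=A+60*np.array([np.cos(r),np.sin(r)])-19*t
    print(f,p.round(1),shift(*p,56,f+90,s).round(2))
```

```text
[490.59410805  56.99533369  56.96820375] [ 0.36224679 -0.26781492  0.37038193]
-90 [506.5  54.5] [ 1.589e+01  2.590e+00  9.600e-01 -0.000e+00  0.000e+00  1.000e-02]
-84 [512.9  52.8] [22.26  4.29  0.95 -0.    0.   -0.1 ]
-78 [519.4  51.9] [28.76  5.31  0.94 -0.    0.   -0.2 ]
-72 [526.   51.6] [35.34  5.64  0.94 -0.    0.   -0.31]
-66 [532.5  52. ] [41.92  5.29  0.94 -0.    0.   -0.41]
-60 [539.  53.] [48.43  4.25  0.93 -0.    0.   -0.52]
-54 [545.4  54.8] [54.79  2.53  0.92 -0.    0.   -0.62]
-48 [551.5  57.2] [60.94  0.16  0.92 -0.    0.   -0.73]
-42 [557.4  60.2] [66.8  -2.84  0.92 -0.    0.   -0.83]
-36 [562.9  63.9] [72.32 -6.43  0.91 -0.    0.   -0.94]
-30 [568.  68.] [ 77.43 -10.58   0.91  -0.     0.    -1.04]
-24 [572.6  72.7] [ 82.08 -15.25   0.9   -0.     0.    -1.15]
-18 [576.7  77.9] [ 86.22 -20.38   0.9   -0.     0.    -1.25]
-12 [580.2  83.4] [ 89.8  -25.9    0.9   -0.     0.    -1.36]
-6 [583.2  89.3] [ 92.78 -31.78   0.9   -0.     0.    -1.46]
0 [585.5  95.5] [ 95.14 -37.93   0.89  -0.     0.    -1.56]
6 [587.2 101.9] [ 96.83 -44.3    0.89  -0.     0.    -1.67]
12 [588.1 108.4] [ 97.85 -50.81   0.89  -0.     0.    -1.77]
18 [588.4 115. ] [ 98.19 -57.39   0.89  -0.     0.    -1.88]
24 [588.  121.5] [ 97.83 -63.96   0.89  -0.     0.    -1.98]
30 [587. 128.] [ 96.79 -70.47   0.89  -0.     0.    -2.09]
```

Request:
apply_moves --pt "6 1 1 0 0 0" --pt "11 2 1 0 0 0" --pt "16 2.5 1 0 0 0" --pt "22 4 1 0 0 -0.1" --pt "29 5 1 0 0 -0.2" --pt "35 5.5 1 0 0 -0.31" --pt "42 5 1 0 0 -0.41" --pt "48 4 1 0 0 -0.52"

```text
clock: 4.2
position: [539.1, 53.1, 56.3]
eef_rot: [0.965, 0.262, -0.0, -0.0]
ft_force: [-2.7, -0.9, 0.4]
finger_gap: -0.001
finger_force: 1.0
```

Run:
```python
from h import *
s=env.observe();print(s["position"],s["ft_force"])
im=env.camera("top")[:,:,::-1];c=env.camera_info("top");cv2.imwrite("pics/r2.png",rectify(c,im,525,115,48,2))
A=np.array([525.5,114.5])
for f in range(-60,30,6):
    r=np.radians(f);t=np.array([-np.sin(r),np.cos(r)]);p=A+60*np.array([np.cos(r),np.sin(r)])-19*t
    print(f,shift(*p,56,f+90,s).round(2))
```

```text
[539.11528239  53.09748107  56.34913852] [-2.71389666 -0.93036759  0.38940127]
-60 [-0.09  0.02  0.35 -0.    0.    0.01]
-54 [ 6.28  1.71  0.35 -0.    0.   -0.1 ]
-48 [12.78  2.73  0.34 -0.    0.   -0.2 ]
-42 [19.36  3.06  0.34 -0.    0.   -0.31]
-36 [25.94  2.7   0.34 -0.    0.   -0.41]
-30 [32.45  1.66  0.34 -0.    0.   -0.52]
-24 [38.81 -0.06  0.34 -0.    0.   -0.62]
-18 [44.95 -2.43  0.33 -0.    0.   -0.73]
-12 [50.82 -5.43  0.33 -0.    0.   -0.83]
-6 [56.33 -9.03  0.33 -0.    0.   -0.94]
0 [ 61.45 -13.19   0.33  -0.     0.    -1.04]
6 [ 66.1  -17.86   0.33  -0.     0.    -1.15]
12 [ 70.23 -22.98   0.33  -0.     0.    -1.25]
18 [ 73.81 -28.51   0.33  -0.     0.    -1.36]
24 [ 76.79 -34.39   0.33  -0.     0.    -1.46]
```

View pics/r2.png

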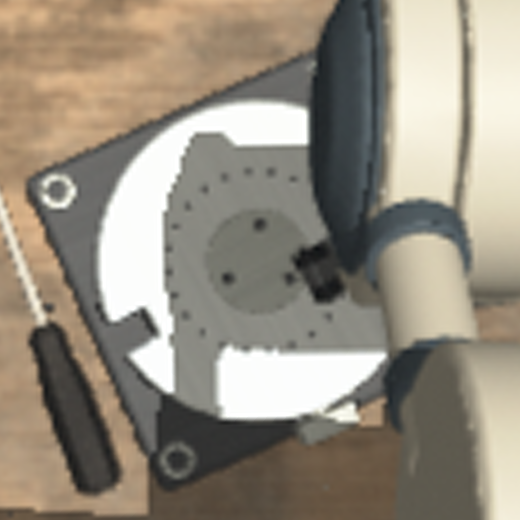

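The stud is being carried round: the notch at px (135,332) now stands at about 121°, as expected. I'll continue.

Request:
apply_moves --pt "6.3 1.7 0 0 0 -0.1" --pt "12.8 2.7 0 0 0 -0.2" --pt "19.4 3 0 0 0 -0.31" --pt "26 2.7 0 0 0 -0.41" --pt "32.5 1.7 0 0 0 -0.52" --pt "38.8 0 0 0 0 -0.62" --pt "45 -2.4 0 0 0 -0.73" --pt "50.8 -5.4 0 0 0 -0.83"

```text
clock: 5.25
position: [580.6, 83.3, 56.4]
eef_rot: [0.778, 0.628, 0.0, 0.0]
ft_force: [0.0, -2.7, 0.4]
finger_gap: 0.001
finger_force: 1.1
```

Run:
```python
from h import *
s=env.observe();print(s["position"],s["ft_force"],s["joints"].round(2))
A=np.array([525.5,114.5])
for f in (-12,-6,0,6,10,14,17,19,20):
    r=np.radians(f);t=np.array([-np.sin(r),np.cos(r)]);p=A+60*np.array([np.cos(r),np.sin(r)])-19*t
    print(f,shift(*p,56,f+90,s).round(2))
```

```text
[580.62080853  83.25085525  56.43372559] [ 0.0258791  -2.67305965  0.37664023] [ 0.04  0.66  1.61 -0.    0.87  0.25]
-12 [ 0.1  -0.41  0.43  0.    0.   -0.  ]
-6 [ 6.49  1.22  0.43  0.    0.   -0.11]
0 [13.    2.17  0.43  0.    0.   -0.21]
6 [19.59  2.44  0.43  0.    0.   -0.32]
10 [23.98  2.24  0.43  0.    0.   -0.39]
14 [28.34  1.73  0.43  0.    0.   -0.46]
17 [31.58  1.15  0.43  0.    0.   -0.51]
19 [33.72  0.66  0.43  0.    0.   -0.55]
20 [34.79  0.4   0.43  0.    0.   -0.56]
```

Request:
apply_moves --pt "6.5 1.2 0 0 0 -0.11" --pt "13 2.2 0 0 0 -0.21" --pt "19.6 2.4 0 0 0 -0.32" --pt "24 2.2 0 0 0 -0.39" --pt "28.3 1.7 0 0 0 -0.46" --pt "31.6 1.2 0 0 0 -0.51" --pt "33.7 0.7 0 0 0 -0.55" --pt "34.8 0.4 0 0 0 -0.56"

```text
clock: 6.25
position: [588.2, 117.3, 56.4]
eef_rot: [0.575, 0.818, 0.0, 0.0]
ft_force: [2.2, -1.8, 1.0]
finger_gap: 0.003
finger_force: 1.0
```

Run:
```python
from h import *
s=env.observe();print(s["position"],s["ft_force"],s["joints"].round(2))
a=rectify(env.camera_info("top"),env.camera("top")[:,:,::-1],525,115,48,3,90)
b=rectify(env.camera_info("scene"),env.camera("scene")[:,:,::-1],525,115,48,3,90)
w=env.camera("wrist")[:,:,::-1];print(env.camera_info("wrist"))
cv2.imwrite("pics/w3.png",w)
cv2.imwrite("pics/r3.png",cv2.resize(np.hstack([a[:,:400],b[:,:400]]),(800,540)))
```

```text
[588.19826967 117.26709717  56.37605656] [ 2.18278688 -1.8295092   1.00521099] [ 0.1   0.67  1.58 -0.    0.89 -0.25]
{'fx': 309.70691628693146, 'fy': 309.70691628693146, 'cx': 314.5633625409265, 'cy': 200.64423579047988, 'R': array([[ 0.9415994 ,  0.33673147,  0.00157827],
       [ 0.3234627 , -0.90577908,  0.27374465],
       [ 0.09360801, -0.25724729, -0.96180111]]), 't': array([-593.56463355,  -71.75421995,  185.08549669])}
```

View pics/r3.png

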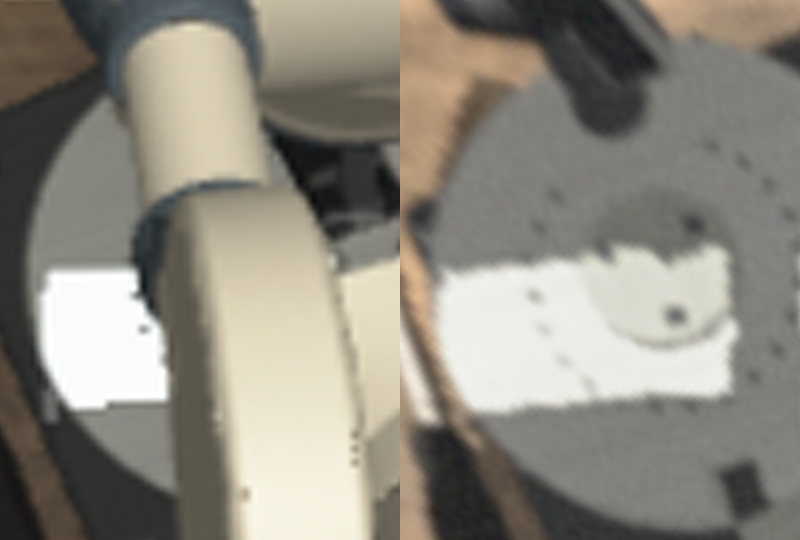

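The scene-rectified view (right half) shows the notch at px (743,490), i.e. about 198°, a few degrees short of the key. I'll zoom the scene view on the key.

Run:
```python
from h import *
im=env.camera("scene")[:,:,::-1];cv2.imwrite("pics/s4full.png",im)
cv2.imwrite("pics/s4.png",cv2.resize(im[240:290,290:370],None,fx=10,fy=10,interpolation=cv2.INTER_CUBIC))
c=env.camera_info("scene")
A=np.array([525.5,114.5])
for a in (196,198,200,202,204,206):
    r=np.radians(a);d=np.array([np.cos(r),np.sin(r)])
    print(a,[((np.array(proj(c,np.r_[A+d*R,z]))-[290,240])*10).round() for R,z in((60,48),(80,48),(83,46),(95,46))])
```

```text
196 [array([459., 107.]), array([396., 176.]), array([386., 194.]), array([347., 236.])]
198 [array([469., 112.]), array([409., 183.]), array([400., 201.]), array([362., 244.])]
200 [array([479., 117.]), array([422., 189.]), array([414., 208.]), array([379., 252.])]
202 [array([489., 121.]), array([436., 195.]), array([428., 214.]), array([395., 260.])]
204 [array([500., 126.]), array([451., 201.]), array([443., 220.]), array([412., 267.])]
206 [array([511., 130.]), array([465., 207.]), array([458., 226.]), array([429., 273.])]
```

View pics/s4.png

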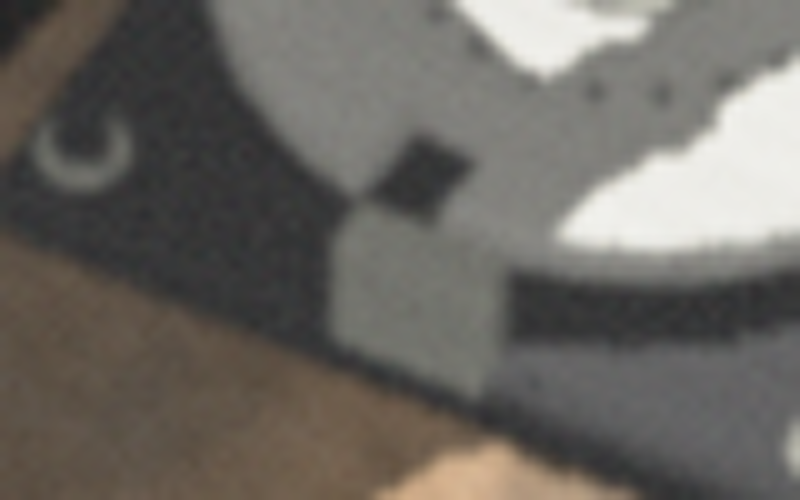

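The notch (px 372–475 × 135–215) still sits about 5° short of the key block (inner edge px 355–510 × 205–265). I'll push about 5° more, slowly, then back off and look from above.

Request:
apply_moves --pt "1.5 0.1 0 0 0 -0.02" --pt "3 0.2 0 0 0 -0.04" --pt "4.2 0.2 0 0 0 -0.07" --pt "5.2 0.2 0 0 0 -0.09" --pt "5.2 0.2 0 0 0 -0.09" --pt "0 0 0 0 0 -0.09" --pt "-8 0 0 0 0 -0.09" --pt "-15 0 0 0 0 -0.09"

```text
clock: 7.45
position: [593.1, 102.5, 56.2]
eef_rot: [0.538, 0.843, -0.0, -0.0]
ft_force: [-0.1, -0.2, 0.3]
finger_gap: 0.001
finger_force: 0.0
```

Run:
```python
from h import *
s=env.observe();print(s["position"],s["ft_force"])
print(shift(575,105,150,114))
```

```text
[593.14293291 102.46987463  56.22816311] [-0.14170164 -0.21707051  0.26323021]
[ 9.9410e+00 -1.5405e+01 -9.3769e+01 -0.0000e+00 -0.0000e+00  1.6000e-02]
```

Run:
```python
from h import *
print(shift(530,40,200,117.5))
```

```text
[-3.00630e+01 -8.36000e+01 -1.43761e+02 -0.00000e+00 -0.00000e+00
 -4.50000e-02]
```

Request:
apply_moves --pt "0 0 -30 0 0 0" --pt "-5 -10 -60 0 0 0" --pt "-15 -40 -90 0 0 0" --pt "-22 -60 -120 0 0 0" --pt "-30 -83 -144 0 0 0" --pt "-30 -83 -144 0 0 0" --pt "-30 -83 -144 0 0 0" --pt "-30 -83 -144 0 0 0"

```text
clock: 8.45
position: [530.4, 41.3, 199.4]
eef_rot: [0.538, 0.843, -0.0, -0.001]
ft_force: [-0.4, -0.2, 0.3]
finger_gap: 0.004
finger_force: 0.0
```

Run:
```python
from h import *
import pickle
s=env.observe();print(s["position"])
c=env.camera_info("wrist");w=env.camera("wrist")[:,:,::-1];cv2.imwrite("pics/w5.png",w);pickle.dump(c,open("c5.pkl","wb"))
# rectify fisheye to plane z=48, up=+x left=+y, 3 px/mm
v,u=np.mgrid[0:600,0:600]/3.;X=np.stack([525+100-v,115+100-u,0*u+48],-1)
p=X@np.array(c["R"]).T+np.array(c["t"]);rr=np.hypot(p[...,0],p[...,1]);k=np.arctan2(rr,p[...,2])/rr*c["fx"]
cv2.imwrite("pics/r5.png",cv2.remap(w,(p[...,0]*k+c["cx"]).astype(np.float32),(p[...,1]*k+c["cy"]).astype(np.float32),cv2.INTER_CUBIC))
```

```text
[530.43863815  41.27524305 199.38910789]
```

View pics/r5.png

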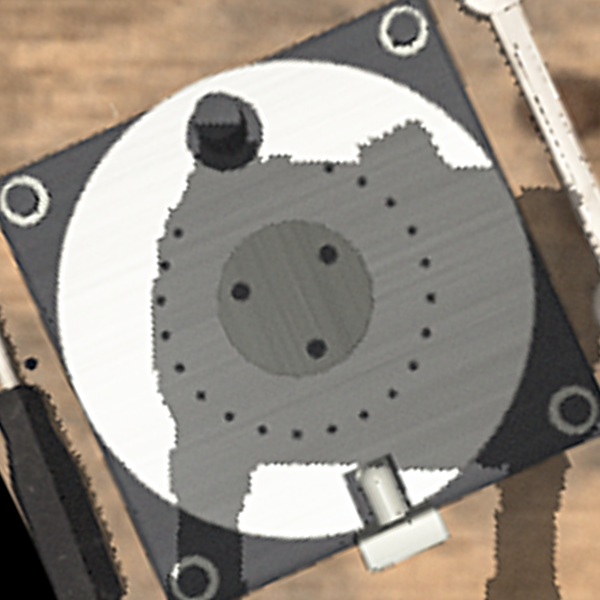

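This view is clear. The plate centre is at px (296,299), the notch spans px (345,474)–(393,455) at its inner edge, and the bright tongue shows inside it, slightly to the right (CCW). I'll measure the sideways offset from intensity profiles.

Run:
```python
from h import *
import pickle
c=pickle.load(open("c5.pkl","rb"));w=cv2.cvtColor(cv2.imread("pics/w5.png"),cv2.COLOR_BGR2GRAY)
print('cam',(-np.array(c["R"]).T@np.array(c["t"])).round(0))
def samp(X):
    p=X@np.array(c["R"]).T+np.array(c["t"]);rr=np.hypot(p[...,0],p[...,1]);k=np.arctan2(rr,p[...,2])/rr*c["fx"]
    return cv2.remap(w,(p[...,0]*k+c["cx"]).astype(np.float32),(p[...,1]*k+c["cy"]).astype(np.float32),cv2.INTER_LINEAR)
A=np.array([525.2,116.3]);a=np.radians(204);d=np.array([np.cos(a),np.sin(a)]);t=np.array([-d[1],d[0]])
T=np.arange(-20,20.5,1)
print(T.astype(int).tolist())
for z,R in((48,[64,67,70,73,76]),(37,[66,70,74]),(46,[87,89,91])):
    X=np.array([[np.r_[A+d*r+t*q,z] for q in T] for r in R])
    print(z);print(samp(X))
```

```text
cam [502. 104. 342.]
[-20, -19, -18, -17, -16, -15, -14, -13, -12, -11, -10, -9, -8, -7, -6, -5, -4, -3, -2, -1, 0, 1, 2, 3, 4, 5, 6, 7, 8, 9, 10, 11, 12, 13, 14, 15, 16, 17, 18, 19, 20]
48
[[252 252 252 252 251 252 252 253 254 255 174 105  99 101 112 135 161 181
  194 202 211 205 198 190 168 130  74  57 110 136 133 132 131 132 129 132
  130 132 130 133 130]
 [251 251 251 251 251 251 252 252 254 255 168  99  97  83  71 131 175 193
  209 217 225 230 212 199 179 142  80  98 208 230 199 192 186 126 118 126
  128 130 131 133 131]
 [252 252 252 252 252 252 252 253 254 255 168 102  96 101  75 125 172 193
  207 223 241 227 213 199 176 133  73  88 202 255 254 253 254 254 255 244
  245 205 145 147 136]
 [252 252 252 252 252 252 252 252 254 255 126  90  98 102  79 123 172 193
  207 222 240 226 212 197 178 141  76 109 219 255 253 252 252 252 252 252
  252 252 253 254 254]
 [251 255 255 255 255 255 255 255 255 255 156  98 102 102  80 116 178 194
  208 220 237 227 213 200 178 139  84 140 232 255 254 255 255 255 255 255
  255 255 255 254 248]]
37
[[252 252 252 252 253 252 252 253 255 243 122  95 1
[... 279 characters left out ...]
27 128 129]
 [252 252 252 252 252 252 253 253 255 223 104  90  99  96  98 141 177 195
  208 224 240 226 213 200 181 149  93  65 168 255 254 253 253 253 253 253
  253 253 254 255 255]]
46
[[156 159 161 167 174 131 188 241 241 238 237 238 238 239 238 238 238 239
  239 240 241 240 240 241 240 241 241 241 241 242 242 242 243 246 210 173
  174 171 166 159 152]
 [166 171 170 172 173 130 184 235 238 235 235 234 234 235 235 236 236 236
  235 235 235 235 235 236 236 236 236 236 236 236 237 237 239 239 205 170
  169 167 167 162 158]
 [171 176 180 183 178 142 183 229 233 228 228 227 229 229 228 228 228 229
  229 228 229 229 230 230 229 231 230 230 230 232 230 230 233 230 200 173
  174 170 167 164 162]]
```

At the tongue's radius the notch centre is 1.2 mm off the tongue centre, well inside the 3 mm allowance. I'll press at the boss next.

Run:
```python
from h import *
print(shift(525.3,115.5,57,115))
```

```text
[ 6.93170e+01  2.68300e+01  1.42434e+02 -1.00000e-03 -1.00000e-03
 -1.00000e-03]
```

Request:
apply_moves --pt "20 8 0 0 0 0" --pt "45 18 20 0 0 0" --pt "69 27 50 0 0 0" --pt "69 27 80 0 0 0" --pt "69 27 110 0 0 0" --pt "69 27 130 0 0 0" --pt "69 27 142 0 0 0" --pt "69 27 142 0 0 0"

```text
clock: 9.5
position: [525.5, 115.0, 57.6]
eef_rot: [0.538, 0.843, -0.0, -0.001]
ft_force: [0.1, 0.3, 0.6]
finger_gap: 0.001
finger_force: 0.0
```

Request:
apply_moves --pt "0 0 2 0 0 0" --pt "0 0 4 0 0 0" --pt "0 0 5.5 0 0 0" --pt "0 0 7 0 0 0" --pt "0 0 8 0 0 0" --pt "0 0 9 0 0 0" --pt "0 0 10 0 0 0" --pt "0 0 10 0 0 0"

```text
clock: 10.5
position: [525.8, 114.9, 48.2]
eef_rot: [0.538, 0.843, -0.0, -0.0]
ft_force: [0.2, -0.4, 0.4]
finger_gap: 0.004
finger_force: 0.2
```

Request:
apply_moves --pt "0 0 1 0 0 0" --pt "0 0 2 0 0 0" --pt "0 0 3 0 0 0" --pt "0 0 4 0 0 0" --pt "0 0 5 0 0 0" --pt "0 0 6 0 0 0" --pt "0 0 7 0 0 0" --pt "0 0 7 0 0 0"

```text
clock: 11.5
position: [525.8, 114.9, 41.8]
eef_rot: [0.538, 0.843, 0.0, 0.0]
ft_force: [-2.0, -1.7, 14.5]
finger_gap: -0.001
finger_force: 7.2
```

Request:
apply_moves --pt "0 0 0.5 0 0 0" --pt "0 0 1 0 0 0" --pt "0 0 1 0 0 0" --pt "0 0 1 0 0 0" --pt "0 0 0 0 0 0" --pt "0 0 -5 0 0 0" --pt "0 0 -20 0 0 0" --pt "0 0 -45 0 0 0"

```text
clock: 12.5
position: [525.4, 114.9, 86.9]
eef_rot: [0.538, 0.843, -0.0, -0.0]
ft_force: [0.2, -0.4, -0.5]
finger_gap: 0.001
finger_force: 0.0
```

Request:
apply_moves --pt "-10 -5 -30 0 0 0" --pt "-25 -10 -60 0 0 0" --pt "-45 -18 -90 0 0 0" --pt "-69 -27 -112 0 0 0" --pt "-69 -27 -112 0 0 0" --pt "-69 -27 -112 0 0 0" --pt "-69 -27 -112 0 0 0" --pt "-69 -27 -112 0 0 0"

```text
clock: 13.5
position: [530.0, 41.5, 197.8]
eef_rot: [0.538, 0.843, -0.0, -0.0]
ft_force: [0.8, -0.3, -1.0]
finger_gap: -0.0
finger_force: 0.0
```

Run:
```python
from h import *
s=env.observe();print(s["position"],s["ft_force"],s["clock"])
c=env.camera_info("wrist");w=env.camera("wrist")[:,:,::-1]
for z in (38,48):
    v,u=np.mgrid[0:600,0:600]/3.;X=np.stack([625-v,215-u,0*u+z],-1)
    p=X@np.array(c["R"]).T+np.array(c["t"]);rr=np.hypot(p[...,0],p[...,1]);k=np.arctan2(rr,p[...,2])/rr*c["fx"]
    r=cv2.remap(w,(p[...,0]*k+c["cx"]).astype(np.float32),(p[...,1]*k+c["cy"]).astype(np.float32),cv2.INTER_CUBIC)
    if z==38: cv2.imwrite("pics/r6.png",r)
    g=r.min(2);m=cv2.morphologyEx((g>110).astype(np.uint8),cv2.MORPH_OPEN,np.ones((9,9)))
    row=g[250:310:20];print(z,[(np.where(q[20:200]>200)[0][:1]+20).tolist() for q in row],[(np.where(q[450:545]>110)[0][-1:]+450).tolist() for q in row])
```

```text
[530.0488797   41.48648234 197.77810182] [ 0.78505523 -0.31406465 -1.00683578] 13.5
38 [[63], [60], [58]] [[527], [530], [531]]
48 [[73], [70], [68]] [[520], [523], [525]]
```

View pics/r6.png

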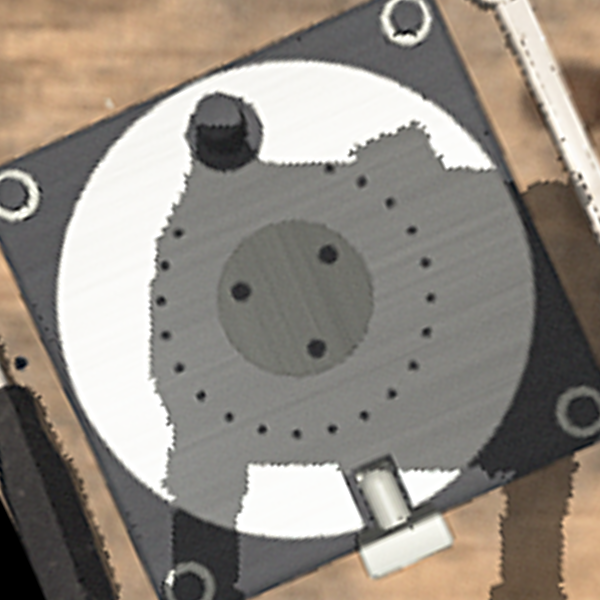

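Rectified at z = 38 mm, the plate measures px 57–535, i.e. 160 mm, so its face is at the seated height. The tongue at px (383,495) stands in the notch, and the press bottomed out with 14.5 N at z = 41.8. I'll hand it in.

```bash
python3 -c "
from plant import env
print(env.close_job())"
```

```text
the job is handed in; nothing more can be done
None
```

The plate was turned until its notch stood over the key (about 1 mm off centre) and pressed down fully seated, without touching the spanner, screwdriver or tin, and the job was handed in at about 13.5 s.

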